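# Draw the guarded bolt of the alloy safe with the reach-in hook

### The job

Take the red-handled hook from its rack, reach its tip through the open mouth of the blue alloy safe, catch the upright brass tang of the bolt inside from behind and draw the bolt steadily toward you until the lid springs open; find the tang and the end of the bolt's travel by feel and never press or pull on the safe with more than 18 N. Then lay the hook back in its rack as it lay at first and let go. Keep gripper and arm off the safe, and leave the two jars and the pink model where they stand.

Things in the scene. Friction and masses are not known exactly. Their poses are not given: they have to be found in the camera images.
- safe: Blue alloy safe, fixed; place and turn differ each time. Origin on the bench under its centre; x from its mouth inward (away from the robot), y left, z up. Front: hood with the reach-in channel, x -100 to +26 mm, 64 wide, 114 high. Behind it a low lidded compartment, x 26 to 102, 86 wide, 68 high. Bolt and tang inside belong to this body.
- safe_mouth (a point): Centre of the channel's open mouth, at (-100, 0, 72) mm in the safe, axes as the safe's. The channel runs straight inward along the safe's x: 44 wide, from floor 34 below this point (z 38) to ceiling 34 above it (z 106), closed at the back 120 mm behind the mouth.
- bolt_track (a point): Point fixed on the safe, (-37, 0, 47) mm in it: on top of a flat steel bolt, 16 wide, that slides along the channel floor. On the bolt stands one brass tang: 6 mm thick along x, 26 wide, top 19 above this point (z 66). Its place is not measured (at best glimpsed through the mouth): its middle starts anywhere from 22 mm before to 22 mm behind this point along x.
- bolt_travel (a point): Point fixed on the safe, (-77, 0, 47) mm in it. When the lid comes free the tang's middle stands near this point, up to 16 mm before or behind it along x. The bolt must be drawn to -x by 34 to 46 mm, not known beforehand. It slides under about 4 to 7 N, less over the last 4 mm, and stays where it is left. It meets a firm stop 3 mm after freeing the lid.
- lid (a joint): Grey sprung lid of the safe's rear compartment, hinged along its rear edge (at x = 102, z 64 mm in the safe): 0 shut, about 0.03 to 0.05 while the bolt holds it, rising to 0.3 over the last 4 mm of the draw; then it springs by itself to about 1.3 rad (front edge up, 72 mm long, leaning back from the hood) as soon as the bolt frees it.
- hook: Loose hook, 110 g, lying in its rack. Origin at the middle of its red handle, on the axis; x along the rod to the tip, z up. Handle 110 long (x -55 to 55), 22 wide (y), 24 high (z); grasp it across its 22 mm at the middle, from above. From it a round steel rod, 8 mm thick, runs along the axis to x = 180, where it bends straight down (-z) to the tip.
- hook_tip (a point): Lower end of the hook's tip: (180, 0, -22) mm in the hook's frame; the tip is a round 8 mm pin about this line.
- rack: Rack for the hook, fixed; place and turn differ. Origin on the bench under the middle of the hook's handle; x along the hook to its tip, z up. Wooden base x -70 to 130 mm, 60 wide, 8 high. Two aluminium forks open upward, 10 thick, arms flared and ending at about z 80: at x = -46 (29 wide inside, saddle at z 48) for the handle, at x = 105 (17 wide, saddle at z 56) for the rod.
- rack_rest (a point): Where the middle of the hook's handle lies in the rack: 60 mm above the rack's origin, axes as the rack's; the hook lies with its x along the rack's x and its tip down.
- blue_jar: Bystander: loose white powder jar with blue cap, 48 mm across, 55 high, right of the safe; origin under its middle.
- white_jar: Bystander: loose white powder jar with off-white cap, 51 mm across, 55 high, right of the rack; origin under its middle.
- pink_model: Bystander: loose pink dental model, 54 x 60 x 28 mm, left of the way to the safe's mouth; origin under its middle.

How it is judged:
On the way, in this order (a step that is already met when the one before it is completed fails the run):
1. the hook is lifted at least 40 mm clear of its rest in the rack (z of hook in the frame of rack_rest above 0.04 m), for 0.1 s.
2. with the lid still held, the hook's tip is inside the channel below the tang's top and loads the bolt or safe with more than 2 N (x of hook_tip in the frame of safe between -0.09 and 0.03 m and y of hook_tip in the frame of safe between -0.022 and 0.022 m and z of hook_tip in the frame of safe between 0.036 and 0.066 m and contact force between hook and safe above 2 N and value of joint lid below 0.3 rad), for 0.1 s.
3. the lid has sprung open (more than 1.1 rad) (value of joint lid above 1.1 rad), for 0.1 s.
At the end, for the whole second after the job is handed in: The lid stands open by more than 1.1 rad, and the hook lies released and still in its rack: handle middle within 20 mm along, 8 mm across and 8 mm in height of its rest, upright within 0.12 rad and along the rack within 0.15 rad, tip end toward the front fork (value of joint lid above 1.1 rad and x of hook in the frame of rack_rest between -0.02 and 0.02 m and y of hook in the frame of rack_rest between -0.008 and 0.008 m and z of hook in the frame of rack_rest between -0.008 and 0.008 m and x of hook_tip in the frame of rack_rest above 0.15 m and angle between hook's own z axis and vertical below 0.12 rad and angle between the x axis of hook and the x axis of rack, either way round below 0.15 rad and linear speed of hook below 0.02 m/s and contact force between the fingers and hook below 0.1 N); the robot touches nothing.
It fails at once if the hook presses or pulls on the safe or its bolt with more than 18 N (contact force between hook and safe above 18 N).
It fails at once if gripper or arm touch the safe (more than 2 N) (contact force between any of the fingers, the arm and safe above 2 N).
It fails at once if the blue-capped jar is moved by more than 15 mm (distance of blue_jar from where it was at the start of the episode above 0.015 m).
It fails at once if the off-white-capped jar is moved by more than 15 mm (distance of white_jar from where it was at the start of the episode above 0.015 m).
It fails at once if the pink model is moved by more than 15 mm (distance of pink_model from where it was at the start of the episode above 0.015 m).
It also fails if it takes over 67 s, if anything falls off the work surface, if the arm or the gripper's body presses on something with over 40 N, if the wrist force passes 120 N, or if a joint passes its speed limit or range.

### The arm

A 6-joint arm with a two-finger parallel gripper is mounted at the origin on a cart in front of the work surface, level with it; the furniture and walls round the work are solid. World frame = base frame: x ahead of the robot, y to its left, z up, the work surface at z = 0. Lengths are in m, angles in rad, forces in N, time in s.
With the tool pointing down it reaches from about 0.25 to 0.725 m from the base axis. Payload 9.7 kg.
Tool frame: the origin (TCP) lies at the very end of the fingers, on their centre line; the grasp point (between the pads) lies 19 mm behind it; z points along the fingers, y is the line along which they close (so a half turn about z gives the same grasp; the last joint's range is limited). The gripper opens to 85 mm and grips with 20 to 120 N. Pads are 22 mm wide; open, the fingers measure 114 mm over their backs; the gripper's body (76 mm by 85 mm) begins 54 mm behind the grasp point. The pads swing forward as they close: fully open they stand 13 mm farther back than shut.
Start: joints at [1.167, 0.087, 0.176, 1.66, 0, 1.571], TCP at [0.216, 0.506, 0.231] pointing down, gripper open.
Joint ranges: [-3.13, 3.13], [-0.85, 1.81], [-1.15, 1.24], [-2.2, 2.28], [-1.44, 1.52], [-3.14, 3.14]. Speed limits (rad/s): [2.22, 2.22, 2.57, 3.14, 3.14, 3.14].

### API

Orientations are given as a unit quaternion [x, y, z, w].
In Python, from plant import ctrl gives the robot as it stands.
- The arm moves only by the tool apply_moves, never from a script. Its argument "steps" is a list of rows, each an object of numbers: "rx", "ry", "rz": the turn, a rotation vector about the tool's x, y, z each as a share of 30 degrees, from -1 to 1; "x", "y", "z": the shift along the tool's x, y, z each as a share of 0.08 m, from -1 to 1; "hand": the finger opening in mm, from 0 to 85.4. In form: [{"rx": .., "ry": .., "rz": .., "x": .., "y": .., "z": .., "hand": ..}, ...]. A call has exactly 8 rows; each row is the pose to reach, as a shift and turn from the pose commanded when the call began, along the tool's axes at that moment; what a row does not reach only later rows make up. A row lasts 1/8 s, in which the tool goes at most 62.5 mm and 10.7 degrees, less where a joint would pass 70% of its speed; a pose out of reach is approached as far as the arm can. A call with a number of a shift or a turn outside -1 to 1 is refused whole. A call with a gripper value outside its range is refused whole. The fingers move at their own pace and stop on an object; the grip force is fixed at half the most. Time passes only in rows, so rows that repeat a pose let the fingers close, or fill a call up. It gives the time, the measured TCP pose, the force, the opening and the grip force at its end, in the units of the state.
- ctrl.get_obs(): the state, without advancing time (a new reading comes with each control period).
- ctrl.capture(name): name is "scene" or "top" or "wrist"; returns the picture (384x512x3 uint8, blue, green, red); there is no depth.
- ctrl.camera_params(name): a dict with "fovy" (degrees; the focal length in pixels is half the picture's height over the tangent of half this angle, whatever the lens; pixels are square), "cx", "cy" (the principal point, pixels), "extrinsics" (4x4, takes a point from camera to world coordinates); the wrist camera has in their place "mount" (4x4, takes a point from camera to tool coordinates, whose origin is the TCP and whose axes are the flange's). Camera axes: x right, y up, looking along -z (the intrinsics and any distortion apply to the point x, -y, -z); pixel columns grow to the right and rows downward; lengths in m; the calibration is good to about 2 mm. A picture is of the moment at which its call begins: read the wrist's pose just before it. camera_params takes no time and is no camera call.
- ctrl.sign_off(): hands the job in; it is judged then, once.
The state is a dict: "clock": time; "q": joint angles; "joint_velocities": joint speeds; "joint_torque": joint torques, N m; "tcp_pos": TCP position; "ee_rot": TCP orientation; "contact_force": force on the tool from outside, world axes, zero at the start; "wrist_torque": the same for the moment, N m; "finger_gap": finger opening in m; "grasp_force": force on a finger pad.
Only numpy, scipy, OpenCV 4.12 (cv2) and the standard library are available. Lean on these libraries where they do the work, as an engineer would, in place of code of your own. Each camera call takes 0.05 s, during which the arm holds its last target. There are 200 camera calls.

## Working session

There is one attempt and no reset: what is moved stays moved. The work goes in short steps, Python scripts to look and compute and a tool call to move; the robot and the scene stay as the last step left them, time stands still between calls to the robot, and variables do not carry over. Pictures are saved under pics/ and viewed, at most 10 in all, crops included, and the job is handed in when it is done.

Besides the shell and the picture viewer there is one more tool, called after "Emit:" by a JSON object that holds its "op" and its "data". apply_moves: Moves the arm, as the interface text tells. Its arguments: {"type":"object","properties":{"steps":{"type":"array","items":{"type":"object","properties":{"rx":{"type":"number","minimum":-1,"maximum":1},"ry":{"type":"number","minimum":-1,"maximum":1},"rz":{"type":"number","minimum":-1,"maximum":1},"x":{"type":"number","minimum":-1,"maximum":1},"y":{"type":"number","minimum":-1,"maximum":1},"z":{"type":"number","minimum":-1,"maximum":1},"hand":{"type":"number"}}}}},"required":["steps"]}

```bash
mkdir -p pics; ls
python3 - <<'E'
from plant import ctrl
import cv2,numpy as np
o=ctrl.get_obs();print({k:np.round(v,3) for k,v in o.items()})
for n in("scene","top"):
    p=ctrl.camera_params(n);print(n,p)
    cv2.imwrite(f"pics/{n}0.png",ctrl.capture(n))
print(ctrl.camera_params("wrist"))
a=cv2.imread("pics/scene0.png");b=cv2.imread("pics/top0.png")
E
```

```text
pics
{'clock': np.float64(0.0), 'q': array([1.167, 0.087, 0.175, 1.66 , 0.   , 1.571]), 'joint_velocities': array([ 0.   , -0.001,  0.   ,  0.001, -0.   , -0.   ]), 'joint_torque': array([ 0.0000e+00, -5.2038e+01,  4.6480e+01,  1.6000e-02, -0.0000e+00,
       -0.0000e+00]), 'tcp_pos': array([0.216, 0.506, 0.231]), 'ee_rot': array([ 0.201,  0.98 , -0.001, -0.   ]), 'contact_force': array([-0.079,  0.596,  0.637]), 'wrist_torque': array([-0.025, -0.034,  0.013]), 'grasp_force': np.float64(0.0), 'finger_gap': np.float64(0.085)}
scene {'fovy': 56.946198282990366, 'cx': 260.13874424988813, 'cy': 190.575402851022, 'extrinsics': array([[ 0.77460494,  0.28390523, -0.56514158,  0.02943987],
       [-0.63243109,  0.35372403, -0.6891373 , -0.73153984],
       [ 0.00425447,  0.89122227,  0.45354688,  0.55130746],
       [ 0.        ,  0.        ,  0.        ,  1.        ]])}
top {'fovy': 49.64358239423715, 'cx': 253.16796339895126, 'cy': 195.18570623416537, 'extrinsics': array([[-0.01859164,  0.99682642, -0.07740437,  0.5178927 ],
       [-0.99967945, -0.0198638 , -0.01569781, -0.008624  ],
       [-0.01718554,  0.07708771,  0.99687619,  1.38061304],
       [ 0.        ,  0.        ,  0.        ,  1.        ]])}
{'fovy': 62.93379709372539, 'cx': 249.00926419520695, 'cy': 192.67057328994932, 'mount': array([[-8.32717028e-04,  9.48348949e-01,  3.17227957e-01,
         8.13391060e-02],
       [ 9.99999600e-01,  8.93014157e-04, -4.46755766e-05,
         8.97978304e-04],
       [-3.25657093e-04,  3.17227793e-01, -9.48349314e-01,
        -1.43173538e-01],
       [ 0.00000000e+00,  0.00000000e+00,  0.00000000e+00,
         1.00000000e+00]])}
```

View pics/scene0.png

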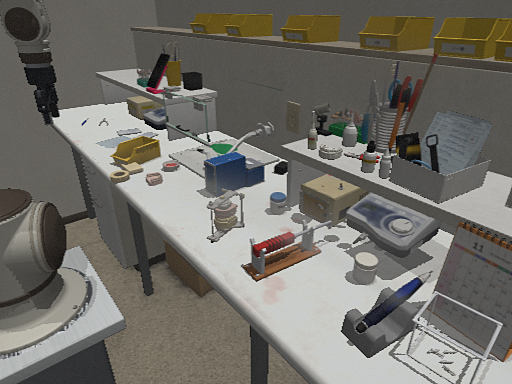

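View pics/top0.png

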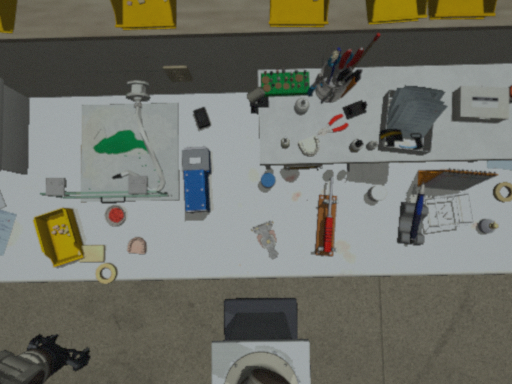

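The scene view shows the rack with the red hook at about (280,250) and the safe at (235,172). In the top view, the safe is at (196,180) with its mouth downward (toward the robot), the rack is at (326,225) with its tip upward, and an articulator stands between them at (265,237).

```bash
cat > h.py <<'E'
import numpy as np,cv2
from plant import ctrl
from scipy.spatial.transform import Rotation as R
def cam(n,o=None):
    p=ctrl.camera_params(n);f=192/np.tan(np.radians(p["fovy"])/2)
    if n=="wrist":
        T=np.eye(4);T[:3,:3]=R.from_quat(o["ee_rot"]).as_matrix();T[:3,3]=o["tcp_pos"];E=T@p["mount"]
    else:E=p["extrinsics"]
    return f,p["cx"],p["cy"],E
def ray(c,uv):
    f,cx,cy,E=c;uv=np.atleast_2d(uv).astype(float)
    d=np.c_[(uv[:,0]-cx)/f,-(uv[:,1]-cy)/f,-np.ones(len(uv))]@E[:3,:3].T
    return E[:3,3],d
def onz(c,uv,z):
    o,d=ray(c,uv);return o+d*((z-o[2])/d[:,2])[:,None]
def proj(c,P):
    f,cx,cy,E=c;q=(np.atleast_2d(P)-E[:3,3])@E[:3,:3]
    return np.c_[cx+f*q[:,0]/-q[:,2],cy-f*q[:,1]/-q[:,2]]
def mask(im,lo,hi,roi=None):
    h=cv2.cvtColor(im,cv2.COLOR_BGR2HSV);m=cv2.inRange(h,np.array(lo),np.array(hi))
    if roi:
        k=np.zeros_like(m);k[roi[1]:roi[3],roi[0]:roi[2]]=255;m&=k
    return m
def big(m):
    c=cv2.findContours(m,0,1)[0];return max(c,key=cv2.contourArea)
def rect(c,m,z):
    P=onz(c,big(m).reshape(-1,2),z)[:,:2]
    return cv2.boxPoints(cv2.minAreaRect((P*1000).astype(np.float32)))
E
python3 - <<'E'
from h import *
c=cam("top");im=cv2.imread("pics/top0.png")
red=mask(im,(0,150,60),(6,255,255),(300,180,350,270))|mask(im,(172,150,60),(180,255,255),(300,180,350,270))
print("red",rect(c,red,.068).round())
wood=mask(im,(5,90,40),(20,255,255),(300,180,350,270))|red
print("wood",rect(c,wood,.02).round())
bl=mask(im,(100,110,40),(125,255,255),(170,130,225,230))
print("blue",rect(c,bl,.114).round(), cv2.boundingRect(big(bl)))
jar=mask(im,(100,110,40),(125,255,255),(250,160,285,200));print("jar",rect(c,jar,.055).round())
for n,uv in dict(artic=(265,237),pink=(137,245),wj=(376,194),tip=(328,170)).items(): print(n,onz(c,uv,.05).round(3))
v=np.hstack([cv2.resize(im[130:230,150:250],(400,400),interpolation=2),cv2.resize(im[160:260,290:390],(400,400),interpolation=2)])
cv2.imwrite("pics/c1.png",v)
E
```

```text
red [[ 436. -225.]
 [ 545. -236.]
 [ 547. -214.]
 [ 438. -203.]]
wood [[ 423. -240.]
 [ 616. -258.]
 [ 621. -202.]
 [ 428. -184.]]
blue [[574. 147.]
 [697. 146.]
 [698. 223.]
 [575. 224.]] (184, 170, 26, 41)
jar [[641. -34.]
 [670. -64.]
 [699. -35.]
 [671.  -6.]]
artic [[ 0.487 -0.023  0.05 ]]
pink [[0.469 0.387 0.05 ]]
wj [[ 0.617 -0.381  0.05 ]]
tip [[ 0.698 -0.23   0.05 ]]
```

View pics/c1.png

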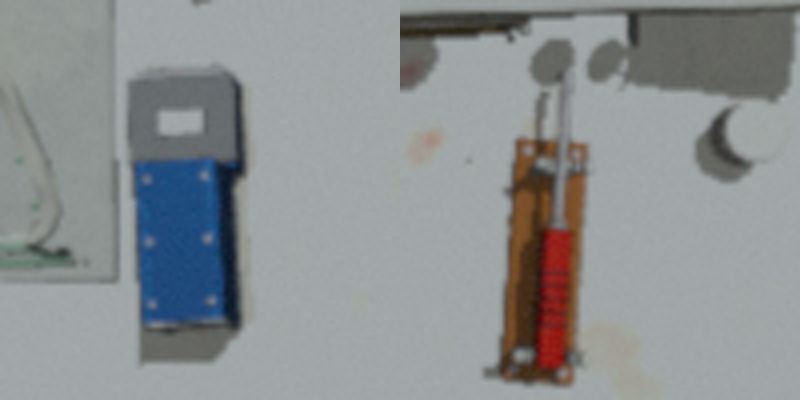

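The crop shows the safe's hood front edge at about crop (143–228, 323) and the hook lying straight along the rack. The top-view measurements give:
- **Handle middle:** about (0.491, -0.219), yaw about -5.6°. The rack base agrees.
- **Safe mouth:** about (0.575, 0.18).

I'll move now and look at the safe on the way.

Emit:
{"op": "apply_moves", "data": {"steps": [{"x": -0.12, "y": -0.12, "hand": 85}, {"x": -0.25, "y": -0.25, "hand": 85}, {"x": -0.37, "y": -0.37, "hand": 85}, {"x": -0.5, "y": -0.5, "hand": 85}, {"x": -0.62, "y": -0.62, "hand": 85}, {"x": -0.75, "y": -0.75, "hand": 85}, {"x": -0.87, "y": -0.87, "hand": 85}, {"x": -0.95, "y": -1, "hand": 85}]}}

```text
invalid input
```

Emit:
{"op": "apply_moves", "data": {"steps": [{"x": -0.12, "y": -0.12, "hand": 60}, {"x": -0.25, "y": -0.25, "hand": 60}, {"x": -0.37, "y": -0.37, "hand": 60}, {"x": -0.5, "y": -0.5, "hand": 60}, {"x": -0.62, "y": -0.62, "hand": 60}, {"x": -0.75, "y": -0.75, "hand": 60}, {"x": -0.87, "y": -0.87, "hand": 60}, {"x": -0.95, "y": -1, "hand": 60}]}}

```text
invalid input
```

Emit:
{"op": "apply_moves", "data": {"steps": [{"x": -0.12, "y": -0.12, "rz": -0.1, "hand": 60}, {"x": -0.25, "y": -0.25, "rz": -0.2, "hand": 60}, {"x": -0.37, "y": -0.37, "rz": -0.3, "hand": 60}, {"x": -0.5, "y": -0.5, "rz": -0.4, "hand": 60}, {"x": -0.62, "y": -0.62, "rz": -0.5, "hand": 60}, {"x": -0.75, "y": -0.75, "rz": -0.59, "hand": 60}, {"x": -0.95, "y": -1, "rz": -0.59, "hand": 60}, {"x": -0.95, "y": -1, "rz": -0.59, "hand": 60}]}}

```text
invalid input
```

Run:
```python
from h import *
o=ctrl.get_obs();np.save("o1.npy",np.r_[o["tcp_pos"],o["ee_rot"]]);print(o["tcp_pos"],o["ee_rot"],o["q"],o["clock"])
im=ctrl.capture("wrist");cv2.imwrite("pics/w1.png",im)
# shelf corner triangulation
a,b=cam("top"),cam("scene");o1,d1=ray(a,(258,162));o2,d2=ray(b,(280,150))
A=np.c_[d1[0],-d2[0]];t=np.linalg.lstsq(A,o2-o1,rcond=None)[0];print("shelf",o1+d1[0]*t[0],o2+d2[0]*t[1])
```

```text
[0.21602324 0.50558929 0.23065144] [ 2.00529415e-01  9.79687504e-01 -5.75845794e-04 -1.32687710e-04] [1.16698932e+00 8.74176870e-02 1.75221980e-01 1.65978213e+00
 2.90246932e-05 1.57078594e+00] 0.1
shelf [ 0.70750398 -0.00563475  0.18294377] [ 0.70321073 -0.0020089   0.18227312]
```

View pics/w1.png

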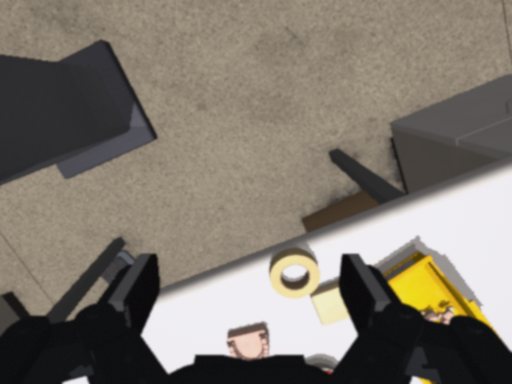

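The wrist view looks backward: floor, cart, pink model at (247,340). The moves were refused, apparently because each row needs every field. The shelf corner is at z≈0.18, x≈0.705, so it is clear of the hook tip. The top view is accurate enough for the wide channel, so I'll go straight to the rack.

Emit:
{"op": "apply_moves", "data": {"steps": [{"rx": 0, "ry": 0, "rz": 0, "x": -0.12, "y": -0.12, "z": 0, "hand": 60}, {"rx": 0, "ry": 0, "rz": 0, "x": -0.25, "y": -0.25, "z": 0, "hand": 60}, {"rx": 0, "ry": 0, "rz": 0, "x": -0.37, "y": -0.37, "z": 0, "hand": 60}, {"rx": 0, "ry": 0, "rz": 0, "x": -0.5, "y": -0.5, "z": 0, "hand": 60}, {"rx": 0, "ry": 0, "rz": 0, "x": -0.62, "y": -0.62, "z": 0, "hand": 60}, {"rx": 0, "ry": 0, "rz": 0, "x": -0.75, "y": -0.75, "z": 0, "hand": 60}, {"rx": 0, "ry": 0, "rz": 0, "x": -0.87, "y": -0.87, "z": 0, "hand": 60}, {"rx": 0, "ry": 0, "rz": 0, "x": -0.97, "y": -1, "z": 0, "hand": 60}]}}

```text
clock: 1.15
tcp_pos: [0.2564, 0.4009, 0.2313]
ee_rot: [0.201, 0.98, 0.0, 0.0]
contact_force: [-1.1, 0.1, 0.4]
finger_gap: 0.0601
grasp_force: 0.0
```

Run:
```python
from h import *
o=ctrl.get_obs();print(o["tcp_pos"],o["ee_rot"],o["q"],o["clock"],o["finger_gap"])
im=cv2.imread("pics/top0.png");c=cam("top")
bl=mask(im,(100,110,40),(125,255,255),(170,130,225,230))
h=cv2.cvtColor(im,cv2.COLOR_BGR2HSV)
for r in range(172,212,3):
    x=np.where(bl[r])[0]; print(r,x.min(),x.max(),im[r,x.max()-6:x.max()+3,0])
```

```text
[0.25636122 0.40086691 0.23129422] [2.00609541e-01 9.79671277e-01 2.48900600e-05 2.98710849e-05] [ 1.00184853e+00 -8.99008885e-02 -6.64582461e-04  1.65996473e+00
 -3.79040660e-05  1.40580867e+00] 1.15 0.06005934669516248
172 184 209 [113  68  51  48  48  51  43  56 100]
175 184 207 [140 146 121  84  52  43  48  61 103]
178 184 206 [127 133 139 122 100  57  47  53  97]
181 184 207 [132 137 127 112  63  44  49  85 124]
184 185 207 [131 135 126 110  60  48  49  75 119]
187 185 207 [128 135 134 111  57  49  51  70 113]
190 185 207 [133 131 126 113  63  45  45  66 107]
193 185 207 [125 124 120 108  70  50  46  56  97]
196 185 207 [123 126 126 122  90  54  45  57  96]
199 185 207 [123 123 126 124 105  60  46  55  84]
202 185 208 [125 123 121 105  54  46  52  76 117]
205 186 208 [129 135 130 106  59  44  48  76 116]
208 186 208 [129 139 137 110  64  49  49  63 107]Traceback (most recent call last):
  File "<stdin>", line 7, in <module>
    return umr_minimum(a, axis, None, out, keepdims, initial, where)
ValueError: zero-size array to reduction operation minimum which has no identity
```

Emit:
{"op": "apply_moves", "data": {"steps": [{"rx": 0, "ry": 0, "rz": 0, "x": -0.12, "y": -0.12, "z": 0, "hand": 60}, {"rx": 0, "ry": 0, "rz": 0, "x": -0.25, "y": -0.25, "z": 0, "hand": 60}, {"rx": 0, "ry": 0, "rz": 0, "x": -0.37, "y": -0.37, "z": 0, "hand": 60}, {"rx": 0, "ry": 0, "rz": 0, "x": -0.5, "y": -0.5, "z": 0, "hand": 60}, {"rx": 0, "ry": 0, "rz": 0, "x": -0.62, "y": -0.62, "z": 0, "hand": 60}, {"rx": 0, "ry": 0, "rz": 0, "x": -0.75, "y": -0.75, "z": 0, "hand": 60}, {"rx": 0, "ry": 0, "rz": 0, "x": -0.87, "y": -0.87, "z": 0, "hand": 60}, {"rx": 0, "ry": 0, "rz": 0, "x": -0.96, "y": -1, "z": 0, "hand": 60}]}}

```text
clock: 2.15
tcp_pos: [0.2955, 0.2971, 0.2313]
ee_rot: [0.201, 0.98, -0.0, 0.0]
contact_force: [0.8, 0.2, 0.6]
finger_gap: 0.06
grasp_force: 0.0
```

Emit:
{"op": "apply_moves", "data": {"steps": [{"rx": 0, "ry": 0, "rz": 0, "x": -0.12, "y": -0.12, "z": 0, "hand": 60}, {"rx": 0, "ry": 0, "rz": 0, "x": -0.25, "y": -0.25, "z": 0, "hand": 60}, {"rx": 0, "ry": 0, "rz": 0, "x": -0.37, "y": -0.37, "z": 0, "hand": 60}, {"rx": 0, "ry": 0, "rz": 0, "x": -0.5, "y": -0.5, "z": 0, "hand": 60}, {"rx": 0, "ry": 0, "rz": 0, "x": -0.62, "y": -0.62, "z": 0, "hand": 60}, {"rx": 0, "ry": 0, "rz": 0, "x": -0.75, "y": -0.75, "z": 0, "hand": 60}, {"rx": 0, "ry": 0, "rz": 0, "x": -0.87, "y": -0.87, "z": 0, "hand": 60}, {"rx": 0, "ry": 0, "rz": 0, "x": -0.96, "y": -1, "z": 0, "hand": 60}]}}

```text
clock: 3.15
tcp_pos: [0.3347, 0.1934, 0.2312]
ee_rot: [0.201, 0.98, -0.0, -0.0]
contact_force: [-1.1, -0.7, 0.6]
finger_gap: 0.0598
grasp_force: 0.0
```

Emit:
{"op": "apply_moves", "data": {"steps": [{"rx": 0, "ry": 0, "rz": 0, "x": -0.12, "y": -0.12, "z": 0, "hand": 60}, {"rx": 0, "ry": 0, "rz": 0, "x": -0.25, "y": -0.25, "z": 0, "hand": 60}, {"rx": 0, "ry": 0, "rz": 0, "x": -0.37, "y": -0.37, "z": 0, "hand": 60}, {"rx": 0, "ry": 0, "rz": 0, "x": -0.5, "y": -0.5, "z": 0, "hand": 60}, {"rx": 0, "ry": 0, "rz": 0, "x": -0.62, "y": -0.62, "z": 0, "hand": 60}, {"rx": 0, "ry": 0, "rz": 0, "x": -0.75, "y": -0.75, "z": 0, "hand": 60}, {"rx": 0, "ry": 0, "rz": 0, "x": -0.87, "y": -0.87, "z": 0, "hand": 60}, {"rx": 0, "ry": 0, "rz": 0, "x": -0.96, "y": -1, "z": 0, "hand": 60}]}}

```text
clock: 4.15
tcp_pos: [0.3739, 0.0897, 0.2312]
ee_rot: [0.201, 0.98, -0.0, -0.0]
contact_force: [0.0, -1.1, -0.9]
finger_gap: 0.0599
grasp_force: 0.0
```

Emit:
{"op": "apply_moves", "data": {"steps": [{"rx": 0, "ry": 0, "rz": 0, "x": -0.12, "y": -0.12, "z": 0, "hand": 60}, {"rx": 0, "ry": 0, "rz": 0, "x": -0.25, "y": -0.25, "z": 0, "hand": 60}, {"rx": 0, "ry": 0, "rz": 0, "x": -0.37, "y": -0.37, "z": 0, "hand": 60}, {"rx": 0, "ry": 0, "rz": 0, "x": -0.5, "y": -0.5, "z": 0, "hand": 60}, {"rx": 0, "ry": 0, "rz": 0, "x": -0.62, "y": -0.62, "z": 0, "hand": 60}, {"rx": 0, "ry": 0, "rz": 0, "x": -0.75, "y": -0.75, "z": 0, "hand": 60}, {"rx": 0, "ry": 0, "rz": 0, "x": -0.87, "y": -0.87, "z": 0, "hand": 60}, {"rx": 0, "ry": 0, "rz": 0, "x": -0.96, "y": -1, "z": 0, "hand": 60}]}}

```text
clock: 5.15
tcp_pos: [0.4131, -0.0141, 0.2312]
ee_rot: [0.201, 0.98, -0.0, -0.0]
contact_force: [-0.5, 0.7, 0.5]
finger_gap: 0.06
grasp_force: 0.0
```

Emit:
{"op": "apply_moves", "data": {"steps": [{"rx": 0, "ry": 0, "rz": -0.1, "x": -0.12, "y": -0.12, "z": 0.1, "hand": 60}, {"rx": 0, "ry": 0, "rz": -0.2, "x": -0.25, "y": -0.25, "z": 0.2, "hand": 60}, {"rx": 0, "ry": 0, "rz": -0.3, "x": -0.37, "y": -0.37, "z": 0.3, "hand": 60}, {"rx": 0, "ry": 0, "rz": -0.4, "x": -0.5, "y": -0.5, "z": 0.4, "hand": 60}, {"rx": 0, "ry": 0, "rz": -0.5, "x": -0.62, "y": -0.62, "z": 0.5, "hand": 60}, {"rx": 0, "ry": 0, "rz": -0.585, "x": -0.75, "y": -0.75, "z": 0.5, "hand": 60}, {"rx": 0, "ry": 0, "rz": -0.585, "x": -0.87, "y": -0.87, "z": 0.5, "hand": 60}, {"rx": 0, "ry": 0, "rz": -0.585, "x": -0.96, "y": -1, "z": 0.5, "hand": 60}]}}

```text
clock: 6.15
tcp_pos: [0.4522, -0.1179, 0.1913]
ee_rot: [0.049, 0.999, -0.0, 0.0]
contact_force: [-0.4, 0.3, -0.4]
finger_gap: 0.0601
grasp_force: 0.0
```

Run:
```python
from h import *
o=ctrl.get_obs();print(o["tcp_pos"],o["ee_rot"],o["q"],o["clock"])
im=ctrl.capture("wrist");cv2.imwrite("pics/w2.png",im)
c=cam("wrist",o)
red=mask(im,(0,150,60),(6,255,255))|mask(im,(174,150,60),(180,255,255))
print("red",rect(c,red,.072).round())
# safe from top: fit edges of hood top
t=cam("top");I=cv2.imread("pics/top0.png")
g=I[:,:,0].astype(float)
L=[];Rr=[]
for r in range(178,209):
    row=g[r];s=I[r,:,2].astype(float)  # red channel for left edge
    k=np.arange(180,190);d=np.diff(s[k]);L.append((k[np.argmin(d)]+.5,r))
    k=np.arange(198,209);d=np.diff(row[k]);Rr.append((k[np.argmin(d)]+.5,r))
for P in(L,Rr):
    W=onz(t,P,.114)[:,:2];f=np.polyfit(W[:,0],W[:,1],1);print("slope deg",np.degrees(np.arctan(f[0])),"y at .6,.7",np.polyval(f,[.575,.7]))
for col in(188,194,200):
    v=np.diff(g[200:220,col]);print(col,200+np.argmin(v)+.5, I[205:218,col].tolist()[::2])
```

```text
[ 0.45221135 -0.11785818  0.1913212 ] [ 4.92124508e-02  9.98788333e-01 -1.11786044e-05  1.07675507e-05] [-2.54943961e-01 -1.21497386e-01 -1.06998304e-01  1.58526976e+00
 -1.74869843e-05 -1.56479287e-01] 6.15
red [[ 437. -225.]
 [ 543. -234.]
 [ 545. -213.]
 [ 438. -204.]]
slope deg 2.0481723296659995 y at .6,.7 [0.22227206 0.22674239]
slope deg 2.144453811406636 y at .6,.7 [0.15731965 0.16200031]
188 211.5 [[134, 105, 87], [117, 82, 58], [125, 78, 43], [131, 126, 121], [99, 101, 102], [97, 104, 100], [97, 102, 100]]
194 211.5 [[123, 73, 29], [122, 74, 29], [113, 68, 34], [88, 83, 81], [90, 95, 93], [100, 104, 104], [99, 103, 102]]
200 210.5 [[124, 77, 40], [122, 70, 28], [120, 85, 63], [65, 60, 60], [90, 95, 97], [95, 101, 99], [99, 103, 102]]
```

View pics/w2.png

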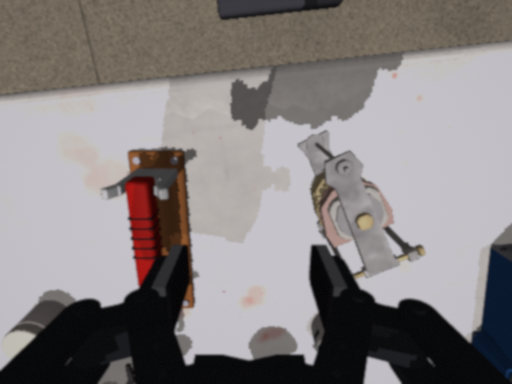

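The wrist view shows the handle at (145,235) in its rack. Its measured centre (0.4905, -0.219) agrees with the top view. The articulator at (350,215) is clear. The hood's edges in the top view give a 65 mm width, yaw 2.1° and mouth centre about (0.573, 0.190).

Emit:
{"op": "apply_moves", "data": {"steps": [{"rx": 0, "ry": 0, "rz": 0, "x": -0.08, "y": -0.13, "z": 0.05, "hand": 60}, {"rx": 0, "ry": 0, "rz": 0, "x": -0.16, "y": -0.27, "z": 0.1, "hand": 60}, {"rx": 0, "ry": 0, "rz": 0, "x": -0.24, "y": -0.4, "z": 0.15, "hand": 60}, {"rx": 0, "ry": 0, "rz": 0, "x": -0.32, "y": -0.53, "z": 0.2, "hand": 60}, {"rx": 0, "ry": 0, "rz": 0, "x": -0.4, "y": -0.67, "z": 0.25, "hand": 60}, {"rx": 0, "ry": 0, "rz": 0, "x": -0.48, "y": -0.8, "z": 0.3, "hand": 60}, {"rx": 0, "ry": 0, "rz": 0, "x": -0.55, "y": -0.9, "z": 0.35, "hand": 60}, {"rx": 0, "ry": 0, "rz": 0, "x": -0.6, "y": -1, "z": 0.4, "hand": 60}]}}

```text
clock: 7.2
tcp_pos: [0.4923, -0.2018, 0.159]
ee_rot: [0.049, 0.999, 0.0, -0.0]
contact_force: [-0.1, 0.1, 0.7]
finger_gap: 0.0597
grasp_force: 0.0
```

Emit:
{"op": "apply_moves", "data": {"steps": [{"rx": 0, "ry": 0, "rz": 0, "x": 0, "y": -0.11, "z": 0, "hand": 60}, {"rx": 0, "ry": 0, "rz": 0, "x": 0, "y": -0.215, "z": 0.1, "hand": 60}, {"rx": 0, "ry": 0, "rz": 0, "x": -0.01, "y": -0.215, "z": 0.25, "hand": 60}, {"rx": 0, "ry": 0, "rz": 0, "x": -0.01, "y": -0.215, "z": 0.4, "hand": 60}, {"rx": 0, "ry": 0, "rz": 0, "x": -0.01, "y": -0.215, "z": 0.55, "hand": 60}, {"rx": 0, "ry": 0, "rz": 0, "x": -0.01, "y": -0.215, "z": 0.7, "hand": 60}, {"rx": 0, "ry": 0, "rz": 0, "x": -0.01, "y": -0.215, "z": 0.85, "hand": 60}, {"rx": 0, "ry": 0, "rz": 0, "x": -0.01, "y": -0.215, "z": 1, "hand": 60}]}}

```text
clock: 8.2
tcp_pos: [0.4911, -0.2184, 0.0785]
ee_rot: [0.049, 0.999, -0.0, 0.0]
contact_force: [0.7, 0.4, -0.5]
finger_gap: 0.0599
grasp_force: 0.0
```

Run:
```python
from h import *
o=ctrl.get_obs();print(o["tcp_pos"],o["contact_force"])
im=ctrl.capture("wrist");cv2.imwrite("pics/w3.png",im);c=cam("wrist",o)
red=mask(im,(0,150,60),(6,255,255))|mask(im,(174,150,60),(180,255,255))
B=rect(c,red,.072);print("red",B.round())
# axis line: midpoints of ends; offset of TCP from axis
xs=B[np.argsort(B[:,0])];a=xs[:2].mean(0);b=xs[2:].mean(0);d=(b-a)/np.linalg.norm(b-a);n=np.array([-d[1],d[0]])
print("tcp offset left of axis mm",(o["tcp_pos"][:2]*1000-a)@n,"yaw",np.degrees(np.arctan2(d[1],d[0])))
```

```text
[ 0.49109477 -0.21842125  0.07846739] [ 0.7206696   0.37967038 -0.49710923]
red [[ 435. -226.]
 [ 472. -230.]
 [ 474. -208.]
 [ 438. -205.]]
tcp offset left of axis mm 2.2197199582432505 yaw -5.6341386
```

Emit:
{"op": "apply_moves", "data": {"steps": [{"rx": 0, "ry": 0, "rz": 0, "x": 0, "y": -0.015, "z": 0.16, "hand": 60}, {"rx": 0, "ry": 0, "rz": 0, "x": 0, "y": -0.015, "z": 0.32, "hand": 60}, {"rx": 0, "ry": 0, "rz": 0, "x": 0, "y": -0.015, "z": 0.47, "hand": 60}, {"rx": 0, "ry": 0, "rz": 0, "x": 0, "y": -0.015, "z": 0.47, "hand": 40}, {"rx": 0, "ry": 0, "rz": 0, "x": 0, "y": -0.015, "z": 0.47, "hand": 10}, {"rx": 0, "ry": 0, "rz": 0, "x": 0, "y": -0.015, "z": 0.47, "hand": 10}, {"rx": 0, "ry": 0, "rz": 0, "x": 0, "y": -0.015, "z": 0.47, "hand": 10}, {"rx": 0, "ry": 0, "rz": 0, "x": 0, "y": -0.015, "z": 0.47, "hand": 10}]}}

```text
clock: 9.25
tcp_pos: [0.4913, -0.2198, 0.0422]
ee_rot: [0.049, 0.999, -0.0, 0.0]
contact_force: [0.0, 0.3, 3.2]
finger_gap: 0.0211
grasp_force: 59.4
```

Emit:
{"op": "apply_moves", "data": {"steps": [{"rx": 0, "ry": 0, "rz": 0, "x": 0, "y": 0, "z": -0.1, "hand": 10}, {"rx": 0, "ry": 0, "rz": 0, "x": 0, "y": 0, "z": -0.25, "hand": 10}, {"rx": 0, "ry": 0, "rz": 0, "x": 0, "y": 0, "z": -0.4, "hand": 10}, {"rx": 0, "ry": 0, "rz": 0, "x": 0, "y": 0, "z": -0.55, "hand": 10}, {"rx": 0, "ry": 0, "rz": 0, "x": 0, "y": 0, "z": -0.7, "hand": 10}, {"rx": 0, "ry": 0, "rz": 0, "x": 0.02, "y": 0, "z": -0.8, "hand": 10}, {"rx": 0, "ry": 0, "rz": 0, "x": 0.1, "y": 0, "z": -0.9, "hand": 10}, {"rx": 0, "ry": 0, "rz": 0, "x": 0.2, "y": 0, "z": -1, "hand": 10}]}}

```text
clock: 10.25
tcp_pos: [0.4744, -0.218, 0.122]
ee_rot: [0.049, 0.999, 0.0, -0.0]
contact_force: [-0.1, 0.6, -1.3]
finger_gap: 0.0208
grasp_force: 59.2
```

Emit:
{"op": "apply_moves", "data": {"steps": [{"rx": 0, "ry": 0, "rz": 0, "x": 0.12, "y": 0.1, "z": -0.1, "hand": 10}, {"rx": 0, "ry": 0, "rz": 0, "x": 0.25, "y": 0.2, "z": -0.2, "hand": 10}, {"rx": 0, "ry": 0, "rz": 0, "x": 0.37, "y": 0.35, "z": -0.3, "hand": 10}, {"rx": 0, "ry": 0, "rz": 0, "x": 0.5, "y": 0.5, "z": -0.4, "hand": 10}, {"rx": 0, "ry": 0, "rz": 0, "x": 0.62, "y": 0.62, "z": -0.5, "hand": 10}, {"rx": 0, "ry": 0, "rz": 0, "x": 0.75, "y": 0.75, "z": -0.6, "hand": 10}, {"rx": 0, "ry": 0, "rz": 0, "x": 0.87, "y": 0.87, "z": -0.7, "hand": 10}, {"rx": 0, "ry": 0, "rz": 0, "x": 1, "y": 1, "z": -0.75, "hand": 10}]}}

```text
clock: 11.25
tcp_pos: [0.4027, -0.1301, 0.1823]
ee_rot: [0.049, 0.999, -0.0, 0.0]
contact_force: [0.4, 0.0, -0.3]
finger_gap: 0.0209
grasp_force: 59.1
```

Emit:
{"op": "apply_moves", "data": {"steps": [{"rx": 0, "ry": 0, "rz": 0, "x": 0, "y": 0.12, "z": 0, "hand": 10}, {"rx": 0, "ry": 0, "rz": 0, "x": 0, "y": 0.25, "z": 0, "hand": 10}, {"rx": 0, "ry": 0, "rz": 0, "x": 0, "y": 0.37, "z": 0, "hand": 10}, {"rx": 0, "ry": 0, "rz": 0, "x": 0, "y": 0.5, "z": 0, "hand": 10}, {"rx": 0, "ry": 0, "rz": 0, "x": 0, "y": 0.62, "z": 0, "hand": 10}, {"rx": 0, "ry": 0, "rz": 0, "x": 0, "y": 0.75, "z": 0, "hand": 10}, {"rx": 0, "ry": 0, "rz": 0, "x": 0, "y": 0.87, "z": 0, "hand": 10}, {"rx": 0, "ry": 0, "rz": 0, "x": 0, "y": 1, "z": 0, "hand": 10}]}}

```text
clock: 12.25
tcp_pos: [0.4111, -0.0504, 0.1817]
ee_rot: [0.049, 0.999, 0.0, 0.0]
contact_force: [0.2, -0.3, -1.4]
finger_gap: 0.0212
grasp_force: 59.1
```

Emit:
{"op": "apply_moves", "data": {"steps": [{"rx": 0, "ry": 0, "rz": 0, "x": 0, "y": 0.12, "z": 0, "hand": 10}, {"rx": 0, "ry": 0, "rz": 0, "x": 0, "y": 0.25, "z": 0, "hand": 10}, {"rx": 0, "ry": 0, "rz": 0, "x": 0, "y": 0.37, "z": 0, "hand": 10}, {"rx": 0, "ry": 0, "rz": 0, "x": 0, "y": 0.5, "z": 0, "hand": 10}, {"rx": 0, "ry": 0, "rz": 0, "x": 0, "y": 0.62, "z": 0, "hand": 10}, {"rx": 0, "ry": 0, "rz": 0, "x": 0, "y": 0.75, "z": 0, "hand": 10}, {"rx": 0, "ry": 0, "rz": 0, "x": 0, "y": 0.87, "z": 0, "hand": 10}, {"rx": 0, "ry": 0, "rz": 0, "x": 0, "y": 1, "z": 0, "hand": 10}]}}

```text
clock: 13.25
tcp_pos: [0.4188, 0.0292, 0.1817]
ee_rot: [0.049, 0.999, -0.0, -0.0]
contact_force: [-0.3, 0.4, -1.6]
finger_gap: 0.0213
grasp_force: 59.1
```

Emit:
{"op": "apply_moves", "data": {"steps": [{"rx": 0, "ry": 0, "rz": -0.03, "x": 0, "y": 0.12, "z": 0, "hand": 10}, {"rx": 0, "ry": 0, "rz": -0.06, "x": 0, "y": 0.25, "z": 0, "hand": 10}, {"rx": 0, "ry": 0, "rz": -0.1, "x": 0, "y": 0.37, "z": 0, "hand": 10}, {"rx": 0, "ry": 0, "rz": -0.14, "x": 0, "y": 0.5, "z": 0, "hand": 10}, {"rx": 0, "ry": 0, "rz": -0.18, "x": 0, "y": 0.62, "z": 0, "hand": 10}, {"rx": 0, "ry": 0, "rz": -0.22, "x": 0, "y": 0.75, "z": 0, "hand": 10}, {"rx": 0, "ry": 0, "rz": -0.258, "x": 0, "y": 0.87, "z": 0, "hand": 10}, {"rx": 0, "ry": 0, "rz": -0.258, "x": 0, "y": 1, "z": 0, "hand": 10}]}}

```text
clock: 14.25
tcp_pos: [0.4266, 0.1088, 0.1817]
ee_rot: [-0.019, 1.0, -0.0, -0.0]
contact_force: [0.1, -0.6, -0.5]
finger_gap: 0.0211
grasp_force: 59.1
```

Emit:
{"op": "apply_moves", "data": {"steps": [{"rx": 0, "ry": 0, "rz": 0, "x": 0.12, "y": 0.12, "z": 0, "hand": 10}, {"rx": 0, "ry": 0, "rz": 0, "x": 0.25, "y": 0.25, "z": 0, "hand": 10}, {"rx": 0, "ry": 0, "rz": 0, "x": 0.37, "y": 0.37, "z": 0, "hand": 10}, {"rx": 0, "ry": 0, "rz": 0, "x": 0.5, "y": 0.5, "z": 0, "hand": 10}, {"rx": 0, "ry": 0, "rz": 0, "x": 0.6, "y": 0.62, "z": 0.1, "hand": 10}, {"rx": 0, "ry": 0, "rz": 0, "x": 0.7, "y": 0.75, "z": 0.2, "hand": 10}, {"rx": 0, "ry": 0, "rz": 0, "x": 0.7, "y": 0.87, "z": 0.35, "hand": 10}, {"rx": 0, "ry": 0, "rz": 0, "x": 0.7, "y": 0.95, "z": 0.5, "hand": 10}]}}

```text
clock: 15.25
tcp_pos: [0.3677, 0.1826, 0.1405]
ee_rot: [-0.019, 1.0, -0.0, -0.0]
contact_force: [0.1, -0.9, -1.2]
finger_gap: 0.0209
grasp_force: 59.1
```

Emit:
{"op": "apply_moves", "data": {"steps": [{"rx": 0, "ry": 0, "rz": 0, "x": 0, "y": 0, "z": 0.15, "hand": 10}, {"rx": 0, "ry": 0, "rz": 0, "x": 0, "y": 0, "z": 0.3, "hand": 10}, {"rx": 0, "ry": 0, "rz": 0, "x": 0, "y": 0, "z": 0.45, "hand": 10}, {"rx": 0, "ry": 0, "rz": 0, "x": 0, "y": 0, "z": 0.6, "hand": 10}, {"rx": 0, "ry": 0, "rz": 0, "x": 0, "y": 0, "z": 0.7, "hand": 10}, {"rx": 0, "ry": 0, "rz": 0, "x": 0, "y": 0, "z": 0.8, "hand": 10}, {"rx": 0, "ry": 0, "rz": 0, "x": 0, "y": 0, "z": 0.8, "hand": 10}, {"rx": 0, "ry": 0, "rz": 0, "x": 0, "y": 0, "z": 0.8, "hand": 10}]}}

```text
clock: 16.25
tcp_pos: [0.3679, 0.1821, 0.078]
ee_rot: [-0.019, 1.0, 0.0, 0.0]
contact_force: [0.6, -0.2, -1.6]
finger_gap: 0.021
grasp_force: 59.1
```

Run:
```python
from h import *
o=ctrl.get_obs();p=o["tcp_pos"];print(p,o["contact_force"],o["clock"])
for n in("scene","top"):
    im=ctrl.capture(n);cv2.imwrite(f"pics/{n}2.png",im)
s=cv2.imread("pics/scene2.png");t=cv2.imread("pics/top2.png")
u=np.array([.9993,.0366,0]);tip=p+.18*u+[0,0,.018]
Rm=R.from_quat(o["ee_rot"]).as_matrix();print("fwd",-Rm[:,0])
for n in("scene","top"):print(n,proj(cam(n),[tip,tip-[0,0,.022],p+[0,0,.018],[.573,.19,.072],[.573,.19,.114]]).round(1).tolist())
v=np.hstack([cv2.resize(s[130:230,170:270],(400,400),interpolation=2),cv2.resize(t[160:260,150:250],(400,400),interpolation=2)])
cv2.imwrite("pics/c2.png",v)
```

```text
[0.36792478 0.18207323 0.0780086 ] [ 0.5744493  -0.20998972 -1.62135856] 16.25
fwd [9.99293884e-01 3.75702444e-02 4.59472732e-04]
scene [[203.2, 169.7], [203.7, 175.9], [150.7, 185.9], [210.1, 174.4], [209.4, 162.5]]
top [[196.5, 218.8], [197.5, 218.9], [199.1, 277.5], [197.1, 211.0], [195.0, 210.4]]
```

View pics/c2.png

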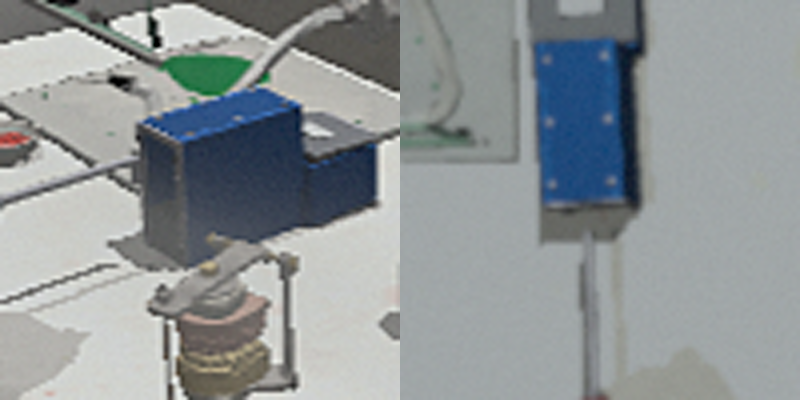

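The crops show the tip just in front of the mouth and on the channel axis, at top pixel (197,218), which matches the prediction. I'll go in high.

Emit:
{"op": "apply_moves", "data": {"steps": [{"rx": 0, "ry": 0, "rz": 0, "x": -0.1, "y": 0, "z": 0, "hand": 10}, {"rx": 0, "ry": 0, "rz": 0, "x": -0.2, "y": 0, "z": 0, "hand": 10}, {"rx": 0, "ry": 0, "rz": 0, "x": -0.32, "y": 0, "z": 0, "hand": 10}, {"rx": 0, "ry": 0, "rz": 0, "x": -0.44, "y": 0, "z": 0, "hand": 10}, {"rx": 0, "ry": 0, "rz": 0, "x": -0.56, "y": 0, "z": 0, "hand": 10}, {"rx": 0, "ry": 0, "rz": 0, "x": -0.68, "y": 0, "z": 0, "hand": 10}, {"rx": 0, "ry": 0, "rz": 0, "x": -0.78, "y": 0, "z": 0, "hand": 10}, {"rx": 0, "ry": 0, "rz": 0, "x": -0.85, "y": 0, "z": 0, "hand": 10}]}}

```text
clock: 17.35
tcp_pos: [0.4362, 0.1845, 0.0776]
ee_rot: [-0.019, 1.0, -0.0, -0.0]
contact_force: [0.2, 1.0, -0.7]
finger_gap: 0.0211
grasp_force: 59.1
```

Emit:
{"op": "apply_moves", "data": {"steps": [{"rx": 0, "ry": 0, "rz": 0, "x": -0.1, "y": 0, "z": 0, "hand": 10}, {"rx": 0, "ry": 0, "rz": 0, "x": -0.2, "y": 0, "z": 0, "hand": 10}, {"rx": 0, "ry": 0, "rz": 0, "x": -0.3, "y": 0, "z": 0, "hand": 10}, {"rx": 0, "ry": 0, "rz": 0, "x": -0.42, "y": 0, "z": 0, "hand": 10}, {"rx": 0, "ry": 0, "rz": 0, "x": -0.54, "y": 0, "z": 0, "hand": 10}, {"rx": 0, "ry": 0, "rz": 0, "x": -0.64, "y": 0, "z": 0, "hand": 10}, {"rx": 0, "ry": 0, "rz": 0, "x": -0.72, "y": 0, "z": 0, "hand": 10}, {"rx": 0, "ry": 0, "rz": 0, "x": -0.78, "y": 0, "z": 0, "hand": 10}]}}

```text
clock: 18.35
tcp_pos: [0.4984, 0.1869, 0.0776]
ee_rot: [-0.019, 1.0, -0.0, -0.0]
contact_force: [0.6, 0.2, -1.6]
finger_gap: 0.0208
grasp_force: 59.1
```

Emit:
{"op": "apply_moves", "data": {"steps": [{"rx": 0, "ry": 0, "rz": 0, "x": 0, "y": 0, "z": 0.03, "hand": 10}, {"rx": 0, "ry": 0, "rz": 0, "x": 0, "y": 0, "z": 0.06, "hand": 10}, {"rx": 0, "ry": 0, "rz": 0, "x": 0, "y": 0, "z": 0.08, "hand": 10}, {"rx": 0, "ry": 0, "rz": 0, "x": 0, "y": 0, "z": 0.095, "hand": 10}, {"rx": 0, "ry": 0, "rz": 0, "x": 0, "y": 0, "z": 0.105, "hand": 10}, {"rx": 0, "ry": 0, "rz": 0, "x": 0, "y": 0, "z": 0.115, "hand": 10}, {"rx": 0, "ry": 0, "rz": 0, "x": 0, "y": 0, "z": 0.12, "hand": 10}, {"rx": 0, "ry": 0, "rz": 0, "x": 0, "y": 0, "z": 0.125, "hand": 10}]}}

```text
clock: 19.35
tcp_pos: [0.4981, 0.1869, 0.0677]
ee_rot: [-0.019, 1.0, 0.0, 0.0]
contact_force: [0.5, -0.6, -2.1]
finger_gap: 0.021
grasp_force: 59.1
```

```bash
python3 -c "
from h import *
o=ctrl.get_obs();print(o['tcp_pos'],o['contact_force'],o['wrist_torque'],o['clock'])"
```

```text
[0.49811275 0.18689764 0.06772829] [ 0.47184263 -0.57663996 -2.14316694] [ 0.05592307  0.04514389 -0.01549509] 19.35
```

Emit:
{"op": "apply_moves", "data": {"steps": [{"rx": 0, "ry": 0, "rz": 0, "x": 0, "y": 0, "z": 0.03, "hand": 10}, {"rx": 0, "ry": 0, "rz": 0, "x": 0, "y": 0, "z": 0.06, "hand": 10}, {"rx": 0, "ry": 0, "rz": 0, "x": 0, "y": 0, "z": 0.09, "hand": 10}, {"rx": 0, "ry": 0, "rz": 0, "x": 0.02, "y": 0, "z": 0.11, "hand": 10}, {"rx": 0, "ry": 0, "rz": 0, "x": 0.05, "y": 0, "z": 0.115, "hand": 10}, {"rx": 0, "ry": 0, "rz": 0, "x": 0.08, "y": 0, "z": 0.115, "hand": 10}, {"rx": 0, "ry": 0, "rz": 0, "x": 0.1, "y": 0, "z": 0.115, "hand": 10}, {"rx": 0, "ry": 0, "rz": 0, "x": 0.12, "y": 0, "z": 0.115, "hand": 10}]}}

```text
clock: 20.35
tcp_pos: [0.4884, 0.1865, 0.0586]
ee_rot: [-0.019, 1.0, 0.0, 0.0]
contact_force: [0.2, 0.5, -1.3]
finger_gap: 0.0209
grasp_force: 59.1
```

Emit:
{"op": "apply_moves", "data": {"steps": [{"rx": 0, "ry": 0, "rz": 0, "x": 0.015, "y": 0, "z": 0, "hand": 10}, {"rx": 0, "ry": 0, "rz": 0, "x": 0.03, "y": 0, "z": 0, "hand": 10}, {"rx": 0, "ry": 0, "rz": 0, "x": 0.045, "y": 0, "z": 0, "hand": 10}, {"rx": 0, "ry": 0, "rz": 0, "x": 0.06, "y": 0, "z": 0, "hand": 10}, {"rx": 0, "ry": 0, "rz": 0, "x": 0.075, "y": 0, "z": 0, "hand": 10}, {"rx": 0, "ry": 0, "rz": 0, "x": 0.09, "y": 0, "z": 0, "hand": 10}, {"rx": 0, "ry": 0, "rz": 0, "x": 0.105, "y": 0, "z": 0, "hand": 10}, {"rx": 0, "ry": 0, "rz": 0, "x": 0.12, "y": 0, "z": 0, "hand": 10}]}}

```text
clock: 21.35
tcp_pos: [0.4788, 0.1862, 0.0585]
ee_rot: [-0.019, 1.0, 0.0, 0.0]
contact_force: [0.8, 1.1, -1.5]
finger_gap: 0.0211
grasp_force: 59.1
```

Emit:
{"op": "apply_moves", "data": {"steps": [{"rx": 0, "ry": 0, "rz": 0, "x": 0.015, "y": 0, "z": 0, "hand": 10}, {"rx": 0, "ry": 0, "rz": 0, "x": 0.03, "y": 0, "z": 0, "hand": 10}, {"rx": 0, "ry": 0, "rz": 0, "x": 0.045, "y": 0, "z": 0, "hand": 10}, {"rx": 0, "ry": 0, "rz": 0, "x": 0.06, "y": 0, "z": 0, "hand": 10}, {"rx": 0, "ry": 0, "rz": 0, "x": 0.075, "y": 0, "z": 0, "hand": 10}, {"rx": 0, "ry": 0, "rz": 0, "x": 0.09, "y": 0, "z": 0, "hand": 10}, {"rx": 0, "ry": 0, "rz": 0, "x": 0.105, "y": 0, "z": 0, "hand": 10}, {"rx": 0, "ry": 0, "rz": 0, "x": 0.12, "y": 0, "z": 0, "hand": 10}]}}

```text
clock: 22.35
tcp_pos: [0.4692, 0.1858, 0.0585]
ee_rot: [-0.019, 1.0, -0.0, -0.0]
contact_force: [-0.7, 0.3, -1.4]
finger_gap: 0.0215
grasp_force: 59.1
```

Emit:
{"op": "apply_moves", "data": {"steps": [{"rx": 0, "ry": 0, "rz": 0, "x": 0.015, "y": 0, "z": 0, "hand": 10}, {"rx": 0, "ry": 0, "rz": 0, "x": 0.03, "y": 0, "z": 0, "hand": 10}, {"rx": 0, "ry": 0, "rz": 0, "x": 0.045, "y": 0, "z": 0, "hand": 10}, {"rx": 0, "ry": 0, "rz": 0, "x": 0.06, "y": 0, "z": 0, "hand": 10}, {"rx": 0, "ry": 0, "rz": 0, "x": 0.075, "y": 0, "z": 0, "hand": 10}, {"rx": 0, "ry": 0, "rz": 0, "x": 0.09, "y": 0, "z": 0, "hand": 10}, {"rx": 0, "ry": 0, "rz": 0, "x": 0.105, "y": 0, "z": 0, "hand": 10}, {"rx": 0, "ry": 0, "rz": 0, "x": 0.12, "y": 0, "z": 0, "hand": 10}]}}

```text
clock: 23.35
tcp_pos: [0.4596, 0.1854, 0.0585]
ee_rot: [-0.019, 1.0, -0.0, 0.0]
contact_force: [-0.3, 0.8, -1.3]
finger_gap: 0.021
grasp_force: 59.1
```

Emit:
{"op": "apply_moves", "data": {"steps": [{"rx": 0, "ry": 0, "rz": 0, "x": 0.015, "y": 0, "z": 0, "hand": 10}, {"rx": 0, "ry": 0, "rz": 0, "x": 0.03, "y": 0, "z": 0, "hand": 10}, {"rx": 0, "ry": 0, "rz": 0, "x": 0.045, "y": 0, "z": 0, "hand": 10}, {"rx": 0, "ry": 0, "rz": 0, "x": 0.06, "y": 0, "z": 0, "hand": 10}, {"rx": 0, "ry": 0, "rz": 0, "x": 0.075, "y": 0, "z": 0, "hand": 10}, {"rx": 0, "ry": 0, "rz": 0, "x": 0.09, "y": 0, "z": 0, "hand": 10}, {"rx": 0, "ry": 0, "rz": 0, "x": 0.105, "y": 0, "z": 0, "hand": 10}, {"rx": 0, "ry": 0, "rz": 0, "x": 0.12, "y": 0, "z": 0, "hand": 10}]}}

```text
clock: 24.35
tcp_pos: [0.451, 0.1852, 0.0588]
ee_rot: [-0.019, 1.0, 0.0, 0.001]
contact_force: [7.2, 0.9, -3.4]
finger_gap: 0.0208
grasp_force: 58.8
```

Emit:
{"op": "apply_moves", "data": {"steps": [{"rx": 0, "ry": 0, "rz": 0, "x": 0.016, "y": 0, "z": 0, "hand": 10}, {"rx": 0, "ry": 0, "rz": 0, "x": 0.032, "y": 0, "z": 0, "hand": 10}, {"rx": 0, "ry": 0, "rz": 0, "x": 0.048, "y": 0, "z": 0, "hand": 10}, {"rx": 0, "ry": 0, "rz": 0, "x": 0.064, "y": 0, "z": 0, "hand": 10}, {"rx": 0, "ry": 0, "rz": 0, "x": 0.08, "y": 0, "z": 0, "hand": 10}, {"rx": 0, "ry": 0, "rz": 0, "x": 0.1, "y": 0, "z": 0, "hand": 10}, {"rx": 0, "ry": 0, "rz": 0, "x": 0.12, "y": 0, "z": 0, "hand": 10}, {"rx": 0, "ry": 0, "rz": 0, "x": 0.137, "y": 0, "z": 0, "hand": 10}]}}

```text
clock: 25.35
tcp_pos: [0.4401, 0.1848, 0.0588]
ee_rot: [-0.019, 1.0, 0.0, 0.001]
contact_force: [6.9, 0.3, -3.7]
finger_gap: 0.021
grasp_force: 58.8
```

Emit:
{"op": "apply_moves", "data": {"steps": [{"rx": 0, "ry": 0, "rz": 0, "x": 0.016, "y": 0, "z": 0, "hand": 10}, {"rx": 0, "ry": 0, "rz": 0, "x": 0.032, "y": 0, "z": 0, "hand": 10}, {"rx": 0, "ry": 0, "rz": 0, "x": 0.048, "y": 0, "z": 0, "hand": 10}, {"rx": 0, "ry": 0, "rz": 0, "x": 0.064, "y": 0, "z": 0, "hand": 10}, {"rx": 0, "ry": 0, "rz": 0, "x": 0.08, "y": 0, "z": 0, "hand": 10}, {"rx": 0, "ry": 0, "rz": 0, "x": 0.1, "y": 0, "z": 0, "hand": 10}, {"rx": 0, "ry": 0, "rz": 0, "x": 0.115, "y": 0, "z": 0, "hand": 10}, {"rx": 0, "ry": 0, "rz": 0, "x": 0.125, "y": 0, "z": 0, "hand": 10}]}}

```text
clock: 26.35
tcp_pos: [0.4301, 0.1844, 0.0588]
ee_rot: [-0.019, 1.0, 0.0, 0.001]
contact_force: [6.4, 0.9, -3.0]
finger_gap: 0.0208
grasp_force: 58.8
```

```bash
cat > lid.py <<'E'
from h import *
a=cv2.imread("pics/scene2.png").astype(int)
im=ctrl.capture("scene").astype(int);d=abs(im-a).sum(2)[140:190,240:275]
o=ctrl.get_obs();print("lid diff px",(d>60).sum(),o["tcp_pos"],o["contact_force"],o["clock"])
E
python3 lid.py
```

```text
lid diff px 0 [0.4300441  0.18438377 0.05877699] [ 6.16406728  0.60996572 -2.51109038] 26.4
```

Emit:
{"op": "apply_moves", "data": {"steps": [{"rx": 0, "ry": 0, "rz": 0, "x": 0.007, "y": 0, "z": 0, "hand": 10}, {"rx": 0, "ry": 0, "rz": 0, "x": 0.013, "y": 0, "z": 0, "hand": 10}, {"rx": 0, "ry": 0, "rz": 0, "x": 0.02, "y": 0, "z": 0, "hand": 10}, {"rx": 0, "ry": 0, "rz": 0, "x": 0.027, "y": 0, "z": 0, "hand": 10}, {"rx": 0, "ry": 0, "rz": 0, "x": 0.033, "y": 0, "z": 0, "hand": 10}, {"rx": 0, "ry": 0, "rz": 0, "x": 0.04, "y": 0, "z": 0, "hand": 10}, {"rx": 0, "ry": 0, "rz": 0, "x": 0.04, "y": 0, "z": 0, "hand": 10}, {"rx": 0, "ry": 0, "rz": 0, "x": 0.04, "y": 0, "z": 0, "hand": 10}]}}

```text
clock: 27.4
tcp_pos: [0.4269, 0.1843, 0.0588]
ee_rot: [-0.019, 1.0, 0.0, 0.001]
contact_force: [5.1, 0.0, -2.3]
finger_gap: 0.0216
grasp_force: 58.8
```

```bash
python3 lid.py
```

```text
lid diff px 1 [0.42690373 0.18425462 0.05877241] [ 5.49808457  0.28159653 -1.78480203] 27.45
```

Emit:
{"op": "apply_moves", "data": {"steps": [{"rx": 0, "ry": 0, "rz": 0, "x": 0.006, "y": 0, "z": 0, "hand": 10}, {"rx": 0, "ry": 0, "rz": 0, "x": 0.011, "y": 0, "z": 0, "hand": 10}, {"rx": 0, "ry": 0, "rz": 0, "x": 0.016, "y": 0, "z": 0, "hand": 10}, {"rx": 0, "ry": 0, "rz": 0, "x": 0.021, "y": 0, "z": 0, "hand": 10}, {"rx": 0, "ry": 0, "rz": 0, "x": 0.026, "y": 0, "z": 0, "hand": 10}, {"rx": 0, "ry": 0, "rz": 0, "x": 0.031, "y": 0, "z": 0, "hand": 10}, {"rx": 0, "ry": 0, "rz": 0, "x": 0.031, "y": 0, "z": 0, "hand": 10}, {"rx": 0, "ry": 0, "rz": 0, "x": 0.031, "y": 0, "z": 0, "hand": 10}]}}

```text
clock: 28.45
tcp_pos: [0.4244, 0.1842, 0.0588]
ee_rot: [-0.019, 1.0, 0.0, 0.001]
contact_force: [6.3, -0.2, -3.2]
finger_gap: 0.0214
grasp_force: 58.8
```

```bash
python3 lid.py
```

```text
lid diff px 0 [0.42442838 0.18415722 0.0587752 ] [ 5.7746508  -0.1220606  -3.33489724] 28.5
```

Emit:
{"op": "apply_moves", "data": {"steps": [{"rx": 0, "ry": 0, "rz": 0, "x": 0.006, "y": 0, "z": 0, "hand": 10}, {"rx": 0, "ry": 0, "rz": 0, "x": 0.011, "y": 0, "z": 0, "hand": 10}, {"rx": 0, "ry": 0, "rz": 0, "x": 0.016, "y": 0, "z": 0, "hand": 10}, {"rx": 0, "ry": 0, "rz": 0, "x": 0.021, "y": 0, "z": 0, "hand": 10}, {"rx": 0, "ry": 0, "rz": 0, "x": 0.026, "y": 0, "z": 0, "hand": 10}, {"rx": 0, "ry": 0, "rz": 0, "x": 0.031, "y": 0, "z": 0, "hand": 10}, {"rx": 0, "ry": 0, "rz": 0, "x": 0.036, "y": 0, "z": 0, "hand": 10}, {"rx": 0, "ry": 0, "rz": 0, "x": 0.036, "y": 0, "z": 0, "hand": 10}]}}

```text
clock: 29.5
tcp_pos: [0.4216, 0.184, 0.0588]
ee_rot: [-0.019, 1.0, 0.0, 0.001]
contact_force: [5.9, -0.9, -3.3]
finger_gap: 0.0213
grasp_force: 58.8
```

```bash
python3 lid.py
```

```text
lid diff px 1 [0.42155122 0.18406564 0.05875648] [ 5.97250727 -0.07157121 -2.42685107] 29.55
```

Emit:
{"op": "apply_moves", "data": {"steps": [{"rx": 0, "ry": 0, "rz": 0, "x": 0.006, "y": 0, "z": 0, "hand": 10}, {"rx": 0, "ry": 0, "rz": 0, "x": 0.011, "y": 0, "z": 0, "hand": 10}, {"rx": 0, "ry": 0, "rz": 0, "x": 0.016, "y": 0, "z": 0, "hand": 10}, {"rx": 0, "ry": 0, "rz": 0, "x": 0.021, "y": 0, "z": 0, "hand": 10}, {"rx": 0, "ry": 0, "rz": 0, "x": 0.026, "y": 0, "z": 0, "hand": 10}, {"rx": 0, "ry": 0, "rz": 0, "x": 0.031, "y": 0, "z": 0, "hand": 10}, {"rx": 0, "ry": 0, "rz": 0, "x": 0.036, "y": 0, "z": 0, "hand": 10}, {"rx": 0, "ry": 0, "rz": 0, "x": 0.036, "y": 0, "z": 0, "hand": 10}]}}

```text
clock: 30.55
tcp_pos: [0.4187, 0.184, 0.0588]
ee_rot: [-0.019, 1.0, 0.0, 0.001]
contact_force: [6.0, 0.3, -3.0]
finger_gap: 0.0213
grasp_force: 58.8
```

```bash
python3 lid.py
```

```text
lid diff px 0 [0.41866113 0.18393882 0.05877497] [ 5.42329722 -0.53577528 -3.41062181] 30.6
```

Emit:
{"op": "apply_moves", "data": {"steps": [{"rx": 0, "ry": 0, "rz": 0, "x": 0.006, "y": 0, "z": 0, "hand": 10}, {"rx": 0, "ry": 0, "rz": 0, "x": 0.011, "y": 0, "z": 0, "hand": 10}, {"rx": 0, "ry": 0, "rz": 0, "x": 0.016, "y": 0, "z": 0, "hand": 10}, {"rx": 0, "ry": 0, "rz": 0, "x": 0.021, "y": 0, "z": 0, "hand": 10}, {"rx": 0, "ry": 0, "rz": 0, "x": 0.026, "y": 0, "z": 0, "hand": 10}, {"rx": 0, "ry": 0, "rz": 0, "x": 0.031, "y": 0, "z": 0, "hand": 10}, {"rx": 0, "ry": 0, "rz": 0, "x": 0.036, "y": 0, "z": 0, "hand": 10}, {"rx": 0, "ry": 0, "rz": 0, "x": 0.036, "y": 0, "z": 0, "hand": 10}]}}

```text
clock: 31.6
tcp_pos: [0.4158, 0.1838, 0.0588]
ee_rot: [-0.019, 1.0, 0.0, 0.001]
contact_force: [5.9, -1.2, -2.9]
finger_gap: 0.021
grasp_force: 58.8
```

```bash
python3 lid.py
```

```text
lid diff px 0 [0.41579699 0.18384676 0.05881423] [ 6.5080086   0.4332491  -2.68422907] 31.65
```

Emit:
{"op": "apply_moves", "data": {"steps": [{"rx": 0, "ry": 0, "rz": 0, "x": 0.006, "y": 0, "z": 0, "hand": 10}, {"rx": 0, "ry": 0, "rz": 0, "x": 0.011, "y": 0, "z": 0, "hand": 10}, {"rx": 0, "ry": 0, "rz": 0, "x": 0.016, "y": 0, "z": 0, "hand": 10}, {"rx": 0, "ry": 0, "rz": 0, "x": 0.021, "y": 0, "z": 0, "hand": 10}, {"rx": 0, "ry": 0, "rz": 0, "x": 0.026, "y": 0, "z": 0, "hand": 10}, {"rx": 0, "ry": 0, "rz": 0, "x": 0.031, "y": 0, "z": 0, "hand": 10}, {"rx": 0, "ry": 0, "rz": 0, "x": 0.036, "y": 0, "z": 0, "hand": 10}, {"rx": 0, "ry": 0, "rz": 0, "x": 0.036, "y": 0, "z": 0, "hand": 10}]}}

```text
clock: 32.65
tcp_pos: [0.412, 0.1837, 0.0586]
ee_rot: [-0.019, 1.0, 0.0, 0.0]
contact_force: [2.0, 0.8, -1.3]
finger_gap: 0.0212
grasp_force: 59.0
```

```bash
python3 lid.py
```

```text
lid diff px 38 [0.41201342 0.18365543 0.05855758] [ 1.34046406  0.31970057 -0.83666465] 32.7
```

The force has dropped and the lid is rising, so the last millimetres are near.

Emit:
{"op": "apply_moves", "data": {"steps": [{"rx": 0, "ry": 0, "rz": 0, "x": 0.004, "y": 0, "z": 0, "hand": 10}, {"rx": 0, "ry": 0, "rz": 0, "x": 0.008, "y": 0, "z": 0, "hand": 10}, {"rx": 0, "ry": 0, "rz": 0, "x": 0.012, "y": 0, "z": 0, "hand": 10}, {"rx": 0, "ry": 0, "rz": 0, "x": 0.016, "y": 0, "z": 0, "hand": 10}, {"rx": 0, "ry": 0, "rz": 0, "x": 0.02, "y": 0, "z": 0, "hand": 10}, {"rx": 0, "ry": 0, "rz": 0, "x": 0.023, "y": 0, "z": 0, "hand": 10}, {"rx": 0, "ry": 0, "rz": 0, "x": 0.023, "y": 0, "z": 0, "hand": 10}, {"rx": 0, "ry": 0, "rz": 0, "x": 0.023, "y": 0, "z": 0, "hand": 10}]}}

```text
clock: 33.7
tcp_pos: [0.4101, 0.1836, 0.0584]
ee_rot: [-0.019, 1.0, -0.0, -0.0]
contact_force: [2.5, 0.6, -1.4]
finger_gap: 0.0212
grasp_force: 59.0
```

```bash
python3 lid.py
```

```text
lid diff px 80 [0.41008943 0.18356993 0.05848097] [ 0.91306566  0.03047234 -1.3626935 ] 33.75
```

Emit:
{"op": "apply_moves", "data": {"steps": [{"rx": 0, "ry": 0, "rz": 0, "x": 0.003, "y": 0, "z": 0, "hand": 10}, {"rx": 0, "ry": 0, "rz": 0, "x": 0.006, "y": 0, "z": 0, "hand": 10}, {"rx": 0, "ry": 0, "rz": 0, "x": 0.009, "y": 0, "z": 0, "hand": 10}, {"rx": 0, "ry": 0, "rz": 0, "x": 0.012, "y": 0, "z": 0, "hand": 10}, {"rx": 0, "ry": 0, "rz": 0, "x": 0.015, "y": 0, "z": 0, "hand": 10}, {"rx": 0, "ry": 0, "rz": 0, "x": 0.017, "y": 0, "z": 0, "hand": 10}, {"rx": 0, "ry": 0, "rz": 0, "x": 0.017, "y": 0, "z": 0, "hand": 10}, {"rx": 0, "ry": 0, "rz": 0, "x": 0.017, "y": 0, "z": 0, "hand": 10}]}}

```text
clock: 34.75
tcp_pos: [0.4087, 0.1835, 0.0585]
ee_rot: [-0.019, 1.0, -0.0, -0.0]
contact_force: [1.7, -1.0, -1.0]
finger_gap: 0.0213
grasp_force: 59.0
```

```bash
python3 lid.py
```

```text
lid diff px 108 [0.40875639 0.18352775 0.05848949] [1.7633738  0.98757286 0.16624202] 34.8
```

Emit:
{"op": "apply_moves", "data": {"steps": [{"rx": 0, "ry": 0, "rz": 0, "x": 0.003, "y": 0, "z": 0, "hand": 10}, {"rx": 0, "ry": 0, "rz": 0, "x": 0.006, "y": 0, "z": 0, "hand": 10}, {"rx": 0, "ry": 0, "rz": 0, "x": 0.009, "y": 0, "z": 0, "hand": 10}, {"rx": 0, "ry": 0, "rz": 0, "x": 0.012, "y": 0, "z": 0, "hand": 10}, {"rx": 0, "ry": 0, "rz": 0, "x": 0.015, "y": 0, "z": 0, "hand": 10}, {"rx": 0, "ry": 0, "rz": 0, "x": 0.017, "y": 0, "z": 0, "hand": 10}, {"rx": 0, "ry": 0, "rz": 0, "x": 0.017, "y": 0, "z": 0, "hand": 10}, {"rx": 0, "ry": 0, "rz": 0, "x": 0.017, "y": 0, "z": 0, "hand": 10}]}}

```text
clock: 35.8
tcp_pos: [0.4075, 0.1835, 0.0585]
ee_rot: [-0.019, 1.0, 0.0, 0.0]
contact_force: [3.4, -0.5, -1.0]
finger_gap: 0.0213
grasp_force: 59.0
```

```bash
echo 'cv2.imwrite("pics/L.png",cv2.resize(im.astype(np.uint8)[110:210,180:290],(440,400)))'>>lid.py; python3 lid.py
```

```text
lid diff px 408 [0.40746684 0.18347798 0.05850129] [ 4.46574186 -0.91535849 -1.09997964] 35.85
```

View pics/L.png

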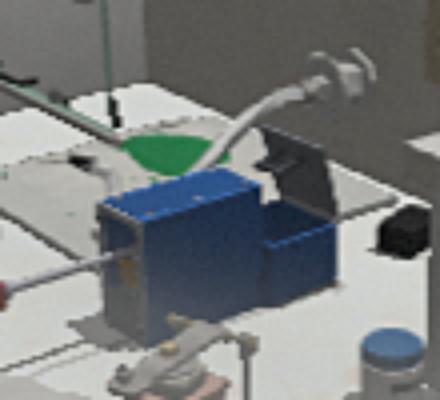

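The lid stands open at crop (300,175), with the brass tang at the mouth. I'll ease the tip off the tang, raise it and withdraw.

Emit:
{"op": "apply_moves", "data": {"steps": [{"rx": 0, "ry": 0, "rz": 0, "x": -0.04, "y": 0, "z": 0, "hand": 10}, {"rx": 0, "ry": 0, "rz": 0, "x": -0.08, "y": 0, "z": 0, "hand": 10}, {"rx": 0, "ry": 0, "rz": 0, "x": -0.08, "y": 0, "z": -0.06, "hand": 10}, {"rx": 0, "ry": 0, "rz": 0, "x": -0.08, "y": 0, "z": -0.12, "hand": 10}, {"rx": 0, "ry": 0, "rz": 0, "x": -0.08, "y": 0, "z": -0.18, "hand": 10}, {"rx": 0, "ry": 0, "rz": 0, "x": -0.08, "y": 0, "z": -0.24, "hand": 10}, {"rx": 0, "ry": 0, "rz": 0, "x": -0.08, "y": 0, "z": -0.24, "hand": 10}, {"rx": 0, "ry": 0, "rz": 0, "x": -0.08, "y": 0, "z": -0.24, "hand": 10}]}}

```text
clock: 36.85
tcp_pos: [0.4138, 0.1837, 0.0776]
ee_rot: [-0.019, 1.0, -0.0, -0.0]
contact_force: [0.9, -0.0, -1.5]
finger_gap: 0.0213
grasp_force: 59.0
```

Emit:
{"op": "apply_moves", "data": {"steps": [{"rx": 0, "ry": 0, "rz": 0, "x": 0.08, "y": 0, "z": 0, "hand": 10}, {"rx": 0, "ry": 0, "rz": 0, "x": 0.18, "y": 0, "z": 0, "hand": 10}, {"rx": 0, "ry": 0, "rz": 0, "x": 0.3, "y": 0, "z": 0, "hand": 10}, {"rx": 0, "ry": 0, "rz": 0, "x": 0.42, "y": 0, "z": 0, "hand": 10}, {"rx": 0, "ry": 0, "rz": 0, "x": 0.53, "y": 0, "z": 0, "hand": 10}, {"rx": 0, "ry": 0, "rz": 0, "x": 0.6, "y": 0, "z": -0.1, "hand": 10}, {"rx": 0, "ry": 0, "rz": 0, "x": 0.63, "y": 0, "z": -0.25, "hand": 10}, {"rx": 0, "ry": 0, "rz": 0, "x": 0.63, "y": 0, "z": -0.4, "hand": 10}]}}

```text
clock: 37.85
tcp_pos: [0.3636, 0.182, 0.111]
ee_rot: [-0.019, 1.0, 0.0, 0.0]
contact_force: [0.1, -0.5, -2.0]
finger_gap: 0.0214
grasp_force: 59.0
```

```bash
python3 lid.py
```

```text
lid diff px 412 [0.36433185 0.18225311 0.1124926 ] [ 0.51549891 -0.64133317  1.12870281] 37.9
```

Emit:
{"op": "apply_moves", "data": {"steps": [{"rx": 0, "ry": 0, "rz": 0, "x": 0, "y": -0.12, "z": -0.12, "hand": 10}, {"rx": 0, "ry": 0, "rz": 0, "x": 0, "y": -0.25, "z": -0.25, "hand": 10}, {"rx": 0, "ry": 0, "rz": 0, "x": 0, "y": -0.37, "z": -0.37, "hand": 10}, {"rx": 0, "ry": 0, "rz": 0, "x": 0, "y": -0.5, "z": -0.5, "hand": 10}, {"rx": 0, "ry": 0, "rz": 0, "x": 0, "y": -0.62, "z": -0.62, "hand": 10}, {"rx": 0, "ry": 0, "rz": 0, "x": 0, "y": -0.75, "z": -0.75, "hand": 10}, {"rx": 0, "ry": 0, "rz": 0, "x": 0, "y": -0.87, "z": -0.87, "hand": 10}, {"rx": 0, "ry": 0, "rz": 0, "x": 0, "y": -1, "z": -0.9, "hand": 10}]}}

```text
clock: 38.9
tcp_pos: [0.3667, 0.1013, 0.1824]
ee_rot: [-0.019, 1.0, 0.0, 0.0]
contact_force: [-0.4, -0.1, -1.3]
finger_gap: 0.0209
grasp_force: 59.0
```

Emit:
{"op": "apply_moves", "data": {"steps": [{"rx": 0, "ry": 0, "rz": 0.03, "x": 0, "y": -0.12, "z": 0, "hand": 10}, {"rx": 0, "ry": 0, "rz": 0.06, "x": 0, "y": -0.25, "z": 0, "hand": 10}, {"rx": 0, "ry": 0, "rz": 0.1, "x": 0, "y": -0.37, "z": 0, "hand": 10}, {"rx": 0, "ry": 0, "rz": 0.14, "x": 0, "y": -0.5, "z": 0, "hand": 10}, {"rx": 0, "ry": 0, "rz": 0.18, "x": 0, "y": -0.62, "z": 0, "hand": 10}, {"rx": 0, "ry": 0, "rz": 0.22, "x": 0, "y": -0.75, "z": 0, "hand": 10}, {"rx": 0, "ry": 0, "rz": 0.258, "x": 0, "y": -0.87, "z": 0, "hand": 10}, {"rx": 0, "ry": 0, "rz": 0.258, "x": 0, "y": -1, "z": 0, "hand": 10}]}}

```text
clock: 39.9
tcp_pos: [0.3695, 0.0213, 0.1817]
ee_rot: [0.049, 0.999, -0.0, -0.0]
contact_force: [-0.5, 0.3, -1.7]
finger_gap: 0.021
grasp_force: 58.9
```

Emit:
{"op": "apply_moves", "data": {"steps": [{"rx": 0, "ry": 0, "rz": 0, "x": -0.05, "y": -0.12, "z": 0, "hand": 10}, {"rx": 0, "ry": 0, "rz": 0, "x": -0.1, "y": -0.25, "z": 0, "hand": 10}, {"rx": 0, "ry": 0, "rz": 0, "x": -0.15, "y": -0.37, "z": 0, "hand": 10}, {"rx": 0, "ry": 0, "rz": 0, "x": -0.2, "y": -0.5, "z": 0, "hand": 10}, {"rx": 0, "ry": 0, "rz": 0, "x": -0.25, "y": -0.62, "z": 0, "hand": 10}, {"rx": 0, "ry": 0, "rz": 0, "x": -0.3, "y": -0.75, "z": 0, "hand": 10}, {"rx": 0, "ry": 0, "rz": 0, "x": -0.35, "y": -0.87, "z": 0, "hand": 10}, {"rx": 0, "ry": 0, "rz": 0, "x": -0.4, "y": -1, "z": 0, "hand": 10}]}}

```text
clock: 40.9
tcp_pos: [0.3937, -0.0615, 0.1817]
ee_rot: [0.049, 0.999, 0.0, 0.0]
contact_force: [-0.7, 0.2, -1.4]
finger_gap: 0.0211
grasp_force: 58.9
```

Emit:
{"op": "apply_moves", "data": {"steps": [{"rx": 0, "ry": 0, "rz": 0, "x": -0.05, "y": -0.12, "z": 0, "hand": 10}, {"rx": 0, "ry": 0, "rz": 0, "x": -0.1, "y": -0.25, "z": 0, "hand": 10}, {"rx": 0, "ry": 0, "rz": 0, "x": -0.15, "y": -0.37, "z": 0, "hand": 10}, {"rx": 0, "ry": 0, "rz": 0, "x": -0.2, "y": -0.5, "z": 0, "hand": 10}, {"rx": 0, "ry": 0, "rz": 0, "x": -0.25, "y": -0.62, "z": 0, "hand": 10}, {"rx": 0, "ry": 0, "rz": 0, "x": -0.3, "y": -0.75, "z": 0, "hand": 10}, {"rx": 0, "ry": 0, "rz": 0, "x": -0.35, "y": -0.87, "z": 0, "hand": 10}, {"rx": 0, "ry": 0, "rz": 0, "x": -0.4, "y": -1, "z": 0, "hand": 10}]}}

```text
clock: 41.9
tcp_pos: [0.4178, -0.1442, 0.1817]
ee_rot: [0.049, 0.999, 0.0, 0.0]
contact_force: [1.1, -0.3, -1.4]
finger_gap: 0.0211
grasp_force: 58.9
```

Run:
```python
from h import *
o=ctrl.get_obs();Rm=R.from_quat(o["ee_rot"]).as_matrix();print(o["tcp_pos"],o["clock"],o["ee_rot"],(Rm.T@(np.array([.4913,-.2198,.0422])-o["tcp_pos"])/.08).round(3))
im=ctrl.capture("wrist");c=cam("wrist",o)
red=mask(im,(0,150,60),(6,255,255))|mask(im,(174,150,60),(180,255,255))
B=rect(c,red,o["tcp_pos"][2]+.030);p=o["tcp_pos"]*1000
print(((np.c_[B,0*B[:,:1]]-np.r_[p[:2],0])@Rm).round(1))
```

```text
[ 0.41778397 -0.14422283  0.18167889] 41.9 [4.87231063e-02 9.98812324e-01 9.49325820e-06 1.07809652e-05] [-1.007 -0.851  1.743]
[[55.5 -9.3 -0. ]
 [18.3 -9.3 -0. ]
 [18.3 11.2 -0. ]
 [55.5 11.3 -0. ]]
```

The handle sits in the grip as it was first grasped, with its rear end at 55.5 mm and no turn. I'll put it back.

Emit:
{"op": "apply_moves", "data": {"steps": [{"rx": 0, "ry": 0, "rz": 0, "x": -0.12, "y": -0.12, "z": 0, "hand": 10}, {"rx": 0, "ry": 0, "rz": 0, "x": -0.25, "y": -0.25, "z": 0, "hand": 10}, {"rx": 0, "ry": 0, "rz": 0, "x": -0.4, "y": -0.37, "z": 0.05, "hand": 10}, {"rx": 0, "ry": 0, "rz": 0, "x": -0.55, "y": -0.5, "z": 0.1, "hand": 10}, {"rx": 0, "ry": 0, "rz": 0, "x": -0.7, "y": -0.62, "z": 0.2, "hand": 10}, {"rx": 0, "ry": 0, "rz": 0, "x": -0.85, "y": -0.75, "z": 0.35, "hand": 10}, {"rx": 0, "ry": 0, "rz": 0, "x": -1, "y": -0.85, "z": 0.5, "hand": 10}, {"rx": 0, "ry": 0, "rz": 0, "x": -1, "y": -0.85, "z": 0.6, "hand": 10}]}}

```text
clock: 42.95
tcp_pos: [0.4908, -0.2194, 0.1321]
ee_rot: [0.049, 0.999, 0.0, -0.001]
contact_force: [-0.5, 0.5, -2.3]
finger_gap: 0.0213
grasp_force: 59.0
```

Emit:
{"op": "apply_moves", "data": {"steps": [{"rx": 0, "ry": 0, "rz": 0, "x": -0.007, "y": 0, "z": 0.06, "hand": 10}, {"rx": 0, "ry": 0, "rz": 0, "x": -0.007, "y": 0, "z": 0.14, "hand": 10}, {"rx": 0, "ry": 0, "rz": 0, "x": -0.007, "y": 0, "z": 0.24, "hand": 10}, {"rx": 0, "ry": 0, "rz": 0, "x": -0.007, "y": 0, "z": 0.36, "hand": 10}, {"rx": 0, "ry": 0, "rz": 0, "x": -0.007, "y": 0, "z": 0.48, "hand": 10}, {"rx": 0, "ry": 0, "rz": 0, "x": -0.007, "y": 0, "z": 0.6, "hand": 10}, {"rx": 0, "ry": 0, "rz": 0, "x": -0.007, "y": 0, "z": 0.7, "hand": 10}, {"rx": 0, "ry": 0, "rz": 0, "x": -0.007, "y": 0, "z": 0.8, "hand": 10}]}}

```text
clock: 43.95
tcp_pos: [0.4911, -0.2191, 0.0692]
ee_rot: [0.049, 0.999, -0.0, -0.0]
contact_force: [0.1, 0.0, -0.9]
finger_gap: 0.021
grasp_force: 59.0
```

Run:
```python
from h import *
o=ctrl.get_obs();Rm=R.from_quat(o["ee_rot"]).as_matrix();print(o["tcp_pos"],o["contact_force"],(Rm.T@(np.array([.4913,-.2198,.0422])-o["tcp_pos"])/.08).round(3))
```

```text
[ 0.49111228 -0.21906614  0.06915339] [ 0.12500197  0.01930457 -0.87603774] [-0.003 -0.009  0.337]
```

Emit:
{"op": "apply_moves", "data": {"steps": [{"rx": 0, "ry": 0, "rz": 0, "x": -0.003, "y": -0.007, "z": 0.08, "hand": 10}, {"rx": 0, "ry": 0, "rz": 0, "x": -0.003, "y": -0.007, "z": 0.16, "hand": 10}, {"rx": 0, "ry": 0, "rz": 0, "x": -0.003, "y": -0.007, "z": 0.22, "hand": 10}, {"rx": 0, "ry": 0, "rz": 0, "x": -0.003, "y": -0.007, "z": 0.27, "hand": 10}, {"rx": 0, "ry": 0, "rz": 0, "x": -0.003, "y": -0.007, "z": 0.3, "hand": 10}, {"rx": 0, "ry": 0, "rz": 0, "x": -0.003, "y": -0.007, "z": 0.32, "hand": 10}, {"rx": 0, "ry": 0, "rz": 0, "x": -0.003, "y": -0.007, "z": 0.33, "hand": 10}, {"rx": 0, "ry": 0, "rz": 0, "x": -0.003, "y": -0.007, "z": 0.33, "hand": 10}]}}

```text
clock: 44.95
tcp_pos: [0.4914, -0.2196, 0.0434]
ee_rot: [0.049, 0.999, -0.0, 0.0]
contact_force: [0.2, 0.1, -1.8]
finger_gap: 0.0214
grasp_force: 59.0
```

Emit:
{"op": "apply_moves", "data": {"steps": [{"rx": 0, "ry": 0, "rz": 0, "x": 0, "y": 0, "z": 0.01, "hand": 10}, {"rx": 0, "ry": 0, "rz": 0, "x": 0, "y": 0, "z": 0.015, "hand": 10}, {"rx": 0, "ry": 0, "rz": 0, "x": 0, "y": 0, "z": 0.015, "hand": 24}, {"rx": 0, "ry": 0, "rz": 0, "x": 0, "y": 0, "z": 0.015, "hand": 30}, {"rx": 0, "ry": 0, "rz": 0, "x": 0, "y": 0, "z": 0.015, "hand": 40}, {"rx": 0, "ry": 0, "rz": 0, "x": 0, "y": 0, "z": 0.015, "hand": 50}, {"rx": 0, "ry": 0, "rz": 0, "x": 0, "y": 0, "z": 0.015, "hand": 60}, {"rx": 0, "ry": 0, "rz": 0, "x": 0, "y": 0, "z": 0.015, "hand": 60}]}}

```text
clock: 45.95
tcp_pos: [0.4913, -0.2196, 0.0421]
ee_rot: [0.049, 0.999, 0.0, -0.0]
contact_force: [-0.3, -0.2, 0.5]
finger_gap: 0.0599
grasp_force: 0.0
```

Emit:
{"op": "apply_moves", "data": {"steps": [{"rx": 0, "ry": 0, "rz": 0, "x": 0, "y": 0, "z": -0.1, "hand": 60}, {"rx": 0, "ry": 0, "rz": 0, "x": 0, "y": 0, "z": -0.2, "hand": 60}, {"rx": 0, "ry": 0, "rz": 0, "x": 0, "y": 0, "z": -0.35, "hand": 60}, {"rx": 0, "ry": 0, "rz": 0, "x": 0, "y": 0, "z": -0.5, "hand": 60}, {"rx": 0, "ry": 0, "rz": 0, "x": 0, "y": 0, "z": -0.65, "hand": 60}, {"rx": 0, "ry": 0, "rz": 0, "x": 0, "y": 0, "z": -0.8, "hand": 60}, {"rx": 0, "ry": 0, "rz": 0, "x": 0, "y": 0, "z": -0.9, "hand": 60}, {"rx": 0, "ry": 0, "rz": 0, "x": 0, "y": 0, "z": -1, "hand": 60}]}}

```text
clock: 46.95
tcp_pos: [0.4913, -0.2196, 0.1225]
ee_rot: [0.049, 0.999, 0.0, -0.0]
contact_force: [0.4, -0.6, -0.7]
finger_gap: 0.0598
grasp_force: 0.0
```

Run:
```python
from h import *
o=ctrl.get_obs();im=ctrl.capture("wrist");c=cam("wrist",o);s=ctrl.capture("scene")
red=mask(im,(0,150,60),(6,255,255))|mask(im,(174,150,60),(180,255,255))
print(o["tcp_pos"],o["finger_gap"],o["clock"],rect(c,red,.072).round())
v=np.hstack([cv2.resize(s[110:310,160:360],(400,400)),cv2.resize(im,(400,400))]);cv2.imwrite("pics/end.png",v)
```

```text
[ 0.49127537 -0.21963645  0.12252086] 0.05983565589069101 46.95 [[ 474. -227.]
 [ 546. -235.]
 [ 549. -214.]
 [ 477. -206.]]
```

View pics/end.png

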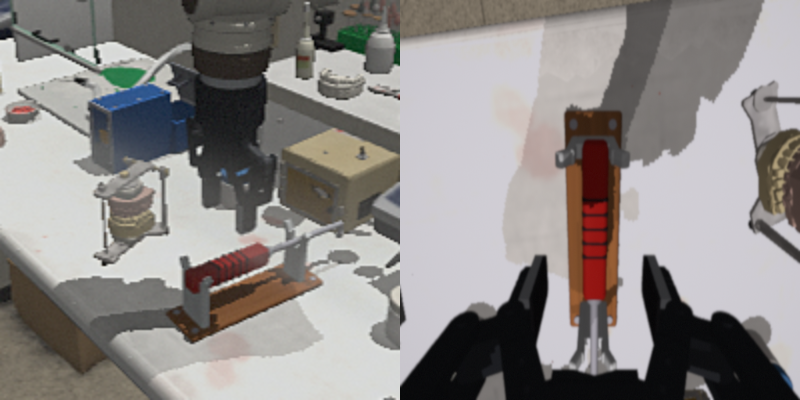

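The hook lies in both forks as before, its front end at x≈0.547, and the gripper is clear. I'm handing the job in.

```bash
python3 -c "
from plant import ctrl
print(ctrl.sign_off())"
```

```text
the job is handed in; nothing more can be done
None
```

The lid sprang open, the hook is back in its rack and released, and the job was handed in at about 47 s; the highest force seen in the draw readings was about 8 N, and sign-off returned no verdict.

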